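# Close the split sample cell and hold it shut

## Robot

A 6-joint arm with a two-finger parallel gripper is mounted at the origin on the work surface. World frame = base frame: x ahead of the robot, y to its left, z up, the work surface at z = 0. Lengths are in m, angles in rad, forces in N, time in s.
With the tool pointing down it reaches from about 0.375 to 0.975 m from the base axis. Payload 3.8 kg.
Tool frame: the origin (TCP) lies midway between the tips of the shut fingers; the grasp point (between the pads) lies 19 mm behind it; z points along the fingers, y is the line along which they close (so a half turn about z gives the same grasp; the last joint's range is limited). The gripper opens to 85 mm and grips with 20 to 120 N. Pads are 22 mm wide; open, the fingers measure 114 mm over their backs; the gripper's body (76 mm by 85 mm) begins 54 mm behind the grasp point. The pads swing forward as they close: fully open they stand 13 mm farther back than shut.
Start: joints at [-1.219, 0.264, 1.604, -0, 1.274, -0.037], TCP at [0.256, -0.625, 0.231] pointing down, gripper open.
Joint ranges: [-2.63, 2.63], [-0.94, 2.18], [0.31, 2.57], [-1.31, 4.45], [0, 2.66], [-2.55, 2.55]. Speed limits (rad/s): [2.57, 2.57, 3.14, 3.14, 3.14, 3.14].

## Interface

Orientations are given as a rotation vector (axis times angle).
In Python, from workcell import bot, read_camera, camera_info, ticket gives the robot as it stands.
- The arm moves only by the tool servo_tool, never from a script. Its argument "targets" is a list of rows, each an object of numbers: "hand": the closure, from -1 (fully open) to 1 (shut); "x", "y", "z": the shift along the tool's x, y, z as a fraction of full scale; "roll": the turn about the tool's z as a fraction of full scale. In form: [{"hand": .., "x": .., "y": .., "z": .., "roll": ..}, ...]. A call has 1 to 10 rows; each row is the pose to reach, as a shift and turn from the pose commanded when the call began, along the tool's axes at that moment, turning the shorter way round; what a row does not reach only later rows make up. Full scale, the value 1, is 50 cm for a shift and 180 degrees for a turn. A row lasts 1/12 s, in which the tool goes at most 41.7 mm and 7.16 degrees, less where a joint would pass 70% of its speed; a pose out of reach is approached as far as the arm can. A call with a number of a shift or a turn outside -1 to 1 is refused whole. A call with a gripper value outside its range is refused whole. The fingers move at their own pace and stop on an object; "grip_force" is the grip in N (left out, the last holds). Time passes only in rows, so rows that repeat a pose let the fingers close. It gives the time, the measured TCP pose, the force, the opening and the grip force at its end, in the units of the state.
- bot.read_state(): the state, without advancing time (a new reading comes with each control period).
- read_camera(name): name is "scene" or "top"; returns the picture (420x560x3 uint8, red, green, blue); there is no depth.
- camera_info(name): a dict with "fx", "fy", "cx", "cy" (pixels), "eye" and "orientation" of the camera in the world. Camera axes: x right, y down, z forward; pixel columns grow to the right and rows downward; lengths in m; the calibration is good to about 2 mm. A picture is of the moment at which its call begins. camera_info takes no time and is no camera call.
- ticket.finish_job(): hands the job in; it is judged then, once.
The state is a dict: "time": time; "q": joint angles; "joint_vel": joint speeds; "joint_torque": joint torques, N m; "tool_pos": TCP position; "tcp_rot": TCP orientation; "wrist_force": force on the tool from outside, world axes, zero at the start; "torque": the same for the moment, N m; "width": opening from 0.0 (shut) to 1.0 (fully open); "grip_force": force on a finger pad.
Only numpy, scipy, OpenCV 4.12 (cv2) and the standard library are available. Lean on these libraries where they do the work, as an engineer would, in place of code of your own. Each camera call takes 0.05 s, during which the arm holds its last target. There are 200 camera calls.

## Task

Draw the carriage out from under the lamp head by its post, all the way to the front stop. Then fit the loose upper half of the sample cell the right way round onto the two dowels of the lower half and press it down against the springy gasket until the metal faces meet. Finish while still holding it with the gripper and pressing it shut, with the carriage still at its stop; leave the wash bottle, the jar and the vials alone.

Things in the scene. Friction and masses are not known exactly. Their poses are not given: they have to be found in the camera images.
- station: Fixed lamp station: grey rail base 90 x 460 x 12 mm along its y, white lamp stand at its +y end. Origin on the bench under the lower cell half's middle when the carriage is at the front stop. The lamp head overhangs y = +95 to +305 mm, x = -55 to +55 mm, underside 105 mm, top 150 mm above the bench; column at y = +300 to +325 mm. Carriage parts keep these axes.
- carriage (a joint): Travel of the steel carriage that bears the lower cell half: 0 = fully in under the lamp head, 0.15 m = at the front stop; grows as it is drawn along station -y. About 4 N of friction, stays where it is left. All carriage points turn with the station (same axes).
- post_top (a point): Centre of the top of the carriage's upright steel post (to pull it by): round, 18 mm diameter, from 26 to 74 mm above the bench, 125 mm on the station -y side of the lower half's middle. It stands on a 30 mm wide arm (top 26 mm above the bench). Axes as the station's.
- big_dowel (a point): Foot of the thick steel dowel, centre, on the top face (46 mm above the bench) of the lower cell half, an aluminium block 60 (x) x 130 (y) x 20 mm on the carriage with a hose nipple on its +x side by this dowel. Dowel 14 mm diameter, 22 mm tall, the last 7 mm tapering to 7 mm. 45 mm to station +y of the half's middle.
- small_dowel (a point): Foot of the thin dowel, centre, on the same face: 10 mm diameter, 22 mm tall, the last 7 mm tapering to 3 mm; 45 mm to station -y of the half's middle.
- gasket_top (a point): Centre of the top of the black gasket pad, 42 (x) x 56 (y) mm, between the dowels. It stands 5 mm proud of the lower half's face on springs: 6 N to start moving, 10 N when pressed level with the face (the upper half's own weight is not enough).
- upper_half: Loose upper cell half, about 0.35 kg, lying on the bench right way up: aluminium plate 60 (x) x 130 (y) x 18 mm with two through holes, and a grip rib on its middle 16 (x) x 50 (y) mm rising from 18 to 52 mm. Hose nipple, reaching 16 mm out, on its +x side by the large hole. Origin at the centre of the underside, z up; fitted, its axes agree with the station's.
- big_hole (a point): Centre of the large hole (16.5 mm) on the upper half's underside, at y = +45 mm of it; goes over the thick dowel (the dowel ends 4 mm above the plate when closed).
- small_hole (a point): Centre of the small hole (12.5 mm) on the upper half's underside, at y = -45 mm; goes over the thin dowel.
- wash_bottle: Bystander: white plastic bottle, 72 mm diameter, 190 mm tall, origin under its foot.
- sample_jar: Bystander: glass jar with steel lid, 70 mm diameter, 80 mm tall, origin under its foot.
- vial_a: Bystander: capped glass vial, 28 mm diameter, 50 mm tall, origin under its foot.
- vial_b: Bystander: capped glass vial like the other.
There are look-alikes about, which are no part of the job. Leave any blue look-alike of the upper_half alone.

How it is judged:
On the way, in this order (a step that is already met when the one before it is completed fails the run):
1. the carriage is drawn out to its front stop (value of joint carriage above 0.143 m), for 0.2 s.
2. the upper half is picked up off the bench (height (world z) of upper_half above 0.04 m and contact force between the fingers and upper_half above 1 N), for 0.2 s.
3. the upper half is on both dowels and pressed shut (horizontal distance between big_hole and big_dowel below 0.003 m and horizontal distance between small_hole and small_dowel below 0.003 m and z of big_hole in the frame of big_dowel between -0.003 and 0.002 m and z of small_hole in the frame of small_dowel between -0.003 and 0.002 m and angle between upper_half's own z axis and vertical below 0.06 rad and value of joint carriage above 0.142 m and contact force between the fingers and upper_half above 2 N), for 0.3 s.
At the end, for the whole second after the job is handed in: Both holes within 3 mm sideways of their own dowels; faces pressed together (gap under 2 mm at both dowels, the gasket alone leaves 5 mm), still, tilt under 0.06 rad; the gripper still touches it with over 2 N; the carriage is within 8 mm of its front stop (all of step 3 and linear speed of upper_half below 0.02 m/s); the arm keeps its last pose, push and grip.
It fails at once if a bystander is pushed more than 30 mm or knocked over (distance of any of wash_bottle, sample_jar, vial_a, vial_b from where it was at the start of the episode above 0.03 m or angle between any of wash_bottle, sample_jar, vial_a, vial_b's own z axis and vertical above 0.5 rad).
It also fails if it takes over 54 s, if anything falls off the work surface, if the arm or the gripper's body presses on something with over 40 N, if the wrist force passes 120 N, or if a joint passes its speed limit or range.

## Working session

There is one attempt and no reset: what is moved stays moved. The work goes in short steps, Python scripts to look and compute and a tool call to move; the robot and the scene stay as the last step left them, time stands still between calls to the robot, and variables do not carry over. Pictures are saved under pics/ and viewed, at most 10 in all, crops included, and the job is handed in when it is done.

Besides the shell and the picture viewer there is one more tool, called after "Call:" as name(argument=value, ...), one argument or row to a line, values as JSON. servo_tool: Moves the arm, as the interface text tells. Its arguments: {"type":"object","properties":{"targets":{"type":"array"},"grip_force":{"type":"number"}},"required":["targets"]}

```bash
mkdir -p pics; python3 - <<'E'
from workcell import bot, read_camera, camera_info
import cv2
for n in ("scene","top"):
    im=read_camera(n); cv2.imwrite(f"pics/{n}0.png",im[:,:,::-1]); print(n,camera_info(n))
s=bot.read_state(); print(s)
E
```

```text
scene {'fx': 443.7765651283804, 'fy': 443.7765651283804, 'cx': 277.01933891080864, 'cy': 207.13511382930372, 'eye': array([0.97724812, 0.53889003, 0.66209426]), 'orientation': array([-0.79078679, -2.46573075,  1.2166392 ])}
top {'fx': 395.6313511021956, 'fy': 395.6313511021956, 'cx': 276.26090914768963, 'cy': 204.77911207138735, 'eye': array([ 0.44340809, -0.06165592,  1.08512697]), 'orientation': array([-2.19980112,  2.14938717, -0.10909392])}
{'time': 0.1, 'q': array([-1.21888453e+00,  2.64702694e-01,  1.60523402e+00, -1.55288529e-05,
        1.27374024e+00, -3.68966088e-02]), 'joint_vel': array([-9.11220919e-04, -3.26295224e-03, -5.92411124e-04, -4.79169355e-05,
        1.55933065e-04, -1.05284360e-04]), 'joint_torque': array([-1.34753805e-03, -5.16707897e+01, -3.68589342e+01, -1.50870915e-04,
        6.29837858e-03, -9.67220075e-06]), 'tool_pos': array([ 0.25564697, -0.62398969,  0.23007163]), 'tcp_rot': array([-3.08039542e+00, -6.06508942e-01,  5.36228931e-04]), 'wrist_force': array([ 0.2077362 , -0.37330771,  0.77705806]), 'torque': array([ 0.03709281,  0.03194406, -0.04048242]), 'grip_force': 0.0, 'width': 1.0008844522083975}
```

View pics/scene0.png

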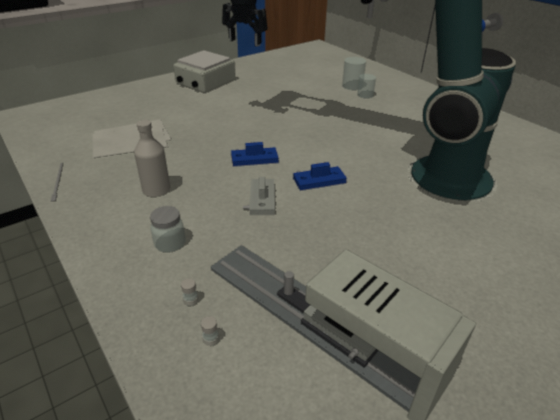

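View pics/top0.png

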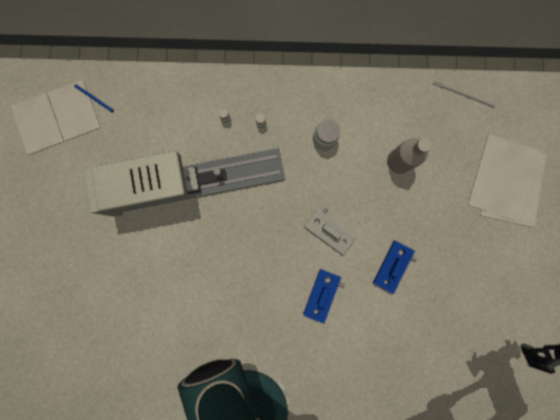

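The top view shows three things that could be the upper half: a bare aluminium one at (330,231), and blue ones at (323,296) and (394,267). I choose the aluminium one. The station is at top-left, with its post near (220,174). Next is a close crop to check this choice.

```bash
python3 - <<'E'
import cv2
im=cv2.imread("pics/top0.png")
a=cv2.resize(im[195:265,290:370],None,fx=7,fy=7,interpolation=cv2.INTER_CUBIC)
cv2.imwrite("pics/c1.png",cv2.convertScaleAbs(a,alpha=1.4))
b=cv2.resize(im[130:230,80:300],None,fx=3.6,fy=3.6,interpolation=cv2.INTER_CUBIC)
cv2.imwrite("pics/c2.png",cv2.convertScaleAbs(b,alpha=1.6))
E
```

```text
(no output)
```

View pics/c1.png

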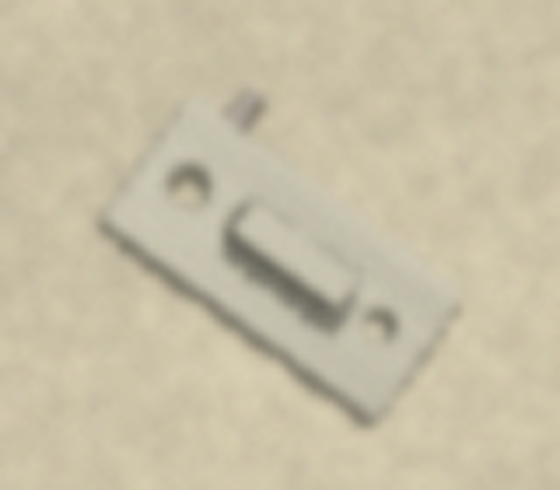

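View pics/c2.png

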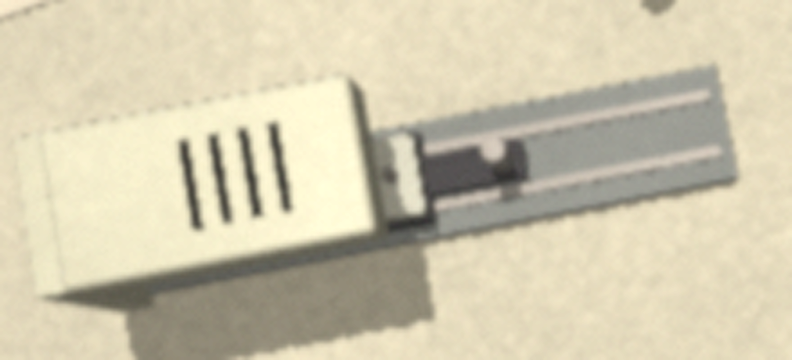

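The crop confirms the choice: bare aluminium, nipple at the top (246,108) by the large hole (188,185), small hole (379,325). The station crop shows the post top at (493,150), the lamp head's front corners at (350,77) and (378,232), and the rail's front corners at (716,66) and (736,180).

```bash
cat > h.py <<'E'
import numpy as np
from scipy.spatial.transform import Rotation as R
from scipy.optimize import least_squares
from workcell import bot, read_camera, camera_info
def proj(n,P):
    c=camera_info(n); p=(np.atleast_2d(P)-c["eye"])@R.from_rotvec(c["orientation"]).as_matrix()
    return np.c_[c["fx"]*p[:,0]/p[:,2]+c["cx"], c["fy"]*p[:,1]/p[:,2]+c["cy"]]
def ray(n,uv,z):
    c=camera_info(n); d=R.from_rotvec(c["orientation"]).apply([(uv[0]-c["cx"])/c["fx"],(uv[1]-c["cy"])/c["fy"],1.])
    return c["eye"]+d*(z-c["eye"][2])/d[2]
def unc(uv,x0,y0,f): return (np.array(uv,float)+.5)/f-.5+[x0,y0]
def place(p,L):
    c,s=np.cos(p[2]),np.sin(p[2]); L=np.array(L,float)
    return np.c_[p[0]+c*L[:,0]-s*L[:,1], p[1]+s*L[:,0]+c*L[:,1], L[:,2]]
def fit(L,uv,x0,n="top"):
    f=lambda p:(proj(n,place(p,L))-uv).ravel()
    r=least_squares(f,x0,loss="soft_l1"); print("pose",r.x.round(4),"res px",f(r.x).round(1)); return r.x
def goto(target,yaw,ref=None):
    """tool shift/roll (fractions) to TCP target with the closing axis (tool y) at world yaw"""
    s=bot.read_state(); T=R.from_rotvec(s["tcp_rot"]); d=T.inv().apply(np.array(target)-s["tool_pos"])
    y=T.apply([0,1,0]); a=(yaw-np.arctan2(y[1],y[0])+np.pi/2)%np.pi-np.pi/2
    print("t",round(s["time"],2),"mm",(1e3*d).round(1),"frac",(d/.5).round(4),"roll frac",round(-a/np.pi,4),"deg",round(np.degrees(-a),1),"q6",s["q"][5].round(2),"tilt",T.apply([0,0,1]).round(3))
E
python3 - <<'E'
from h import *
L=[[.055,.095,.15],[-.055,.095,.15],[.055,.305,.15],[-.055,.305,.15]]
uv=unc([[350,77],[378,232],[45,135],[62,292]],80,130,3.6)
st=fit(L,uv,[.5,.2,0])
for q in ([716,66],[736,180]):
    P=ray("top",unc(q,80,130,3.6),.012); c,s=np.cos(st[2]),np.sin(st[2]); d=P[:2]-st[:2]; print("rail corner st", c*d[0]+s*d[1], -s*d[0]+c*d[1])
P=ray("top",unc([493,150],80,130,3.6),.074); d=P[:2]-st[:2]; print("post",P,"st", c*d[0]+s*d[1], -s*d[0]+c*d[1])
print("post scene px",proj("scene",P))
L=[[0,.045,.018],[0,-.045,.018],[.03,.065,.018],[-.03,.065,.018],[-.03,-.065,.018],[.03,-.065,.018]]
uh=fit(L,unc([[188,185],[379,325],[185,103],[103,216],[368,415],[460,305]],290,195,7),[.4,-.1,.5])
print("uh scene px",proj("scene",place(uh,L[:2])))
print("post tcp hi / yaw"); goto([P[0],P[1],.10],st[2])
E
```

```text
pose [0.6252 0.0713 0.2117] res px [ 0.4 -0.8  0.2  0.8 -1.7 -0.8  0.3  0.7]
rail corner st 0.04775099567692794 -0.15299919068900658
rail corner st -0.04194410676762349 -0.15132107479175758
post [0.6236013  0.09089869 0.074     ] st 0.002588915736212124 0.019503608061722907
post scene px [[287.98318543 274.01000086]]
pose [ 0.4773 -0.2109 -0.6234] res px [-0.2  0.2 -0.6  0.4  0.8 -1.3 -0.7  0.2  0.4  1.   0.4 -1.2]
uh scene px [[261.18157035 204.31138942]
 [262.12579476 183.28922109]]
post tcp hi / yaw
t 0.1 mm [ 611.5 -521.8  131.2] frac [ 1.223  -1.0435  0.2624] roll frac -0.4436 deg -79.9 q6 -0.04 tilt [-0.001  0.002 -1.   ]
```

Call:
servo_tool(
  targets=[
    {"hand":-1,"x":0.61,"y":-0.52,"z":0,"roll":-0.22},
    {"hand":-1,"x":0.61,"y":-0.52,"z":0,"roll":-0.22},
    {"hand":-1,"x":0.61,"y":-0.52,"z":0,"roll":-0.22},
    {"hand":-1,"x":0.61,"y":-0.52,"z":0,"roll":-0.22},
    {"hand":-1,"x":0.61,"y":-0.52,"z":0,"roll":-0.22},
    {"hand":-1,"x":0.61,"y":-0.52,"z":0,"roll":-0.22},
    {"hand":-1,"x":0.61,"y":-0.52,"z":0,"roll":-0.22},
    {"hand":-1,"x":0.61,"y":-0.52,"z":0,"roll":-0.22},
    {"hand":-1,"x":0.61,"y":-0.52,"z":0,"roll":-0.22},
    {"hand":-1,"x":0.61,"y":-0.52,"z":0,"roll":-0.22},
  ],
  grip_force=60,
)

```text
time: 0.93
tool_pos: [0.4403, -0.2648, 0.2309]
tcp_rot: [-2.692, -1.616, -0.001]
wrist_force: [-0.3, -0.5, -0.1]
width: 0.999
grip_force: 0.0
```

```bash
python3 -c "
from h import *
goto([.6236,.0909,.16],.2117)"
```

```text
t 0.93 mm [400.   -5.3  71.5] frac [ 0.8001 -0.0107  0.143 ] roll frac -0.2231 deg -40.2 q6 -0.1 tilt [ 0.     0.002 -1.   ]
```

Call:
servo_tool(
  targets=[
    {"hand":-1,"x":0.8,"y":-0.01,"z":0.1,"roll":-0.223},
    {"hand":-1,"x":0.8,"y":-0.01,"z":0.1,"roll":-0.223},
    {"hand":-1,"x":0.8,"y":-0.01,"z":0.1,"roll":-0.223},
    {"hand":-1,"x":0.8,"y":-0.01,"z":0.1,"roll":-0.223},
    {"hand":-1,"x":0.8,"y":-0.01,"z":0.1,"roll":-0.223},
    {"hand":-1,"x":0.8,"y":-0.01,"z":0.1,"roll":-0.223},
    {"hand":-1,"x":0.8,"y":-0.01,"z":0.1,"roll":-0.223},
    {"hand":-1,"x":0.8,"y":-0.01,"z":0.1,"roll":-0.223},
    {"hand":-1,"x":0.8,"y":-0.01,"z":0.1,"roll":-0.223},
    {"hand":-1,"x":0.8,"y":-0.01,"z":0.1,"roll":-0.223},
  ],
)

```text
time: 1.77
tool_pos: [0.6243, 0.0902, 0.1801]
tcp_rot: [-1.974, -2.443, -0.0]
wrist_force: [-0.1, 0.1, 0.2]
width: 0.995
grip_force: 0.0
```

Call:
servo_tool(
  targets=[
    {"hand":-1,"x":0,"y":0,"z":0,"roll":0},
    {"hand":-1,"x":0,"y":0,"z":0,"roll":0},
  ],
)

```text
time: 1.93
tool_pos: [0.6234, 0.0882, 0.18]
tcp_rot: [-1.972, -2.444, 0.003]
wrist_force: [-0.9, 0.2, -0.0]
width: 0.999
grip_force: 0.0
```

```bash
python3 -c "
from h import *
goto([.6236,.0909,.038],.2117)"
```

```text
t 1.93 mm [  2.6   1.1 142. ] frac [0.0051 0.0022 0.284 ] roll frac 0.0003 deg 0.1 q6 -0.11 tilt [-0.002 -0.    -1.   ]
```

Call:
servo_tool(
  targets=[
    {"hand":-1,"x":0.005,"y":0.002,"z":0.07,"roll":0},
    {"hand":-1,"x":0.005,"y":0.002,"z":0.14,"roll":0},
    {"hand":-1,"x":0.005,"y":0.002,"z":0.21,"roll":0},
    {"hand":-1,"x":0.005,"y":0.002,"z":0.26,"roll":0},
    {"hand":-1,"x":0.005,"y":0.002,"z":0.284,"roll":0},
    {"hand":-1,"x":0.005,"y":0.002,"z":0.284,"roll":0},
    {"hand":-1,"x":0.005,"y":0.002,"z":0.284,"roll":0},
  ],
)

```text
time: 2.52
tool_pos: [0.6239, 0.0885, 0.0395]
tcp_rot: [-1.978, -2.44, 0.001]
wrist_force: [0.0, -0.6, 0.2]
width: 1.004
grip_force: 0.0
```

Call:
servo_tool(
  targets=[
    {"hand":1,"x":0,"y":0,"z":0,"roll":0},
    {"hand":1,"x":0,"y":0,"z":0,"roll":0},
    {"hand":1,"x":0,"y":0,"z":0,"roll":0},
    {"hand":1,"x":0,"y":0,"z":0,"roll":0},
    {"hand":1,"x":0,"y":0,"z":0,"roll":0},
    {"hand":1,"x":0,"y":0,"z":0,"roll":0},
    {"hand":1,"x":0,"y":0,"z":0,"roll":0},
    {"hand":1,"x":0,"y":0,"z":0,"roll":0},
  ],
)

```text
time: 3.18
tool_pos: [0.6241, 0.0894, 0.0403]
tcp_rot: [1.976, 2.442, -0.0]
wrist_force: [-3.1, -0.3, 5.9]
width: 0.19
grip_force: 58.4
```

```bash
python3 -c "
from h import *
s=bot.read_state();print(s['wrist_force'],s['width'],s['grip_force'],s['tool_pos'])
d=.15*np.array([np.sin(.2117),-np.cos(.2117),0]);goto(s['tool_pos']+d,.2117)"
```

```text
[-3.09171714 -0.31193599  5.90230044] 0.1897199860229084 58.38504374027252 [0.6240934  0.08939447 0.04031347]
t 3.18 mm [-150.     0.2    0. ] frac [-0.3     0.0005  0.    ] roll frac -0.0005 deg -0.1 q6 -0.11 tilt [-0. -0. -1.]
```

Call:
servo_tool(
  targets=[
    {"hand":1,"x":-0.03,"y":0,"z":0,"roll":0},
    {"hand":1,"x":-0.06,"y":0,"z":0,"roll":0},
    {"hand":1,"x":-0.09,"y":0,"z":0,"roll":0},
    {"hand":1,"x":-0.12,"y":0,"z":0,"roll":0},
    {"hand":1,"x":-0.15,"y":0,"z":0,"roll":0},
    {"hand":1,"x":-0.18,"y":0,"z":0,"roll":0},
    {"hand":1,"x":-0.21,"y":0,"z":0,"roll":0},
    {"hand":1,"x":-0.24,"y":0,"z":0,"roll":0},
    {"hand":1,"x":-0.26,"y":0,"z":0,"roll":0},
    {"hand":1,"x":-0.27,"y":0,"z":0,"roll":0},
  ],
)

```text
time: 4.02
tool_pos: [0.6536, -0.0429, 0.0403]
tcp_rot: [1.977, 2.44, 0.003]
wrist_force: [1.5, 4.5, 4.2]
width: 0.192
grip_force: 58.7
```

Call:
servo_tool(
  targets=[
    {"hand":1,"x":-0.008,"y":0,"z":0,"roll":0},
    {"hand":1,"x":-0.016,"y":0,"z":0,"roll":0},
    {"hand":1,"x":-0.02,"y":0,"z":0,"roll":0},
    {"hand":1,"x":-0.02,"y":0,"z":0,"roll":0},
  ],
)

```text
time: 4.35
tool_pos: [0.6553, -0.0503, 0.0403]
tcp_rot: [-1.977, -2.441, -0.005]
wrist_force: [0.1, 8.2, 5.9]
width: 0.196
grip_force: 59.1
```

Call:
servo_tool(
  targets=[
    {"hand":1,"x":-0.005,"y":0,"z":0,"roll":0},
    {"hand":1,"x":-0.01,"y":0,"z":0,"roll":0},
    {"hand":1,"x":-0.01,"y":0,"z":0,"roll":0},
    {"hand":1,"x":-0.01,"y":0,"z":0,"roll":0},
  ],
)

```text
time: 4.68
tool_pos: [0.6552, -0.0503, 0.0402]
tcp_rot: [-1.974, -2.436, -0.01]
wrist_force: [-1.8, 21.9, 9.3]
width: 0.191
grip_force: 59.4
```

Call:
servo_tool(
  targets=[
    {"hand":1,"x":-0.006,"y":0,"z":0,"roll":0},
    {"hand":1,"x":-0.01,"y":0,"z":0,"roll":0},
    {"hand":1,"x":-0.01,"y":0,"z":0,"roll":0},
  ],
)

```text
time: 4.93
tool_pos: [0.6552, -0.0503, 0.0401]
tcp_rot: [-1.971, -2.43, -0.016]
wrist_force: [-4.5, 38.7, 11.8]
width: 0.193
grip_force: 59.7
```

Call:
servo_tool(
  targets=[
    {"hand":1,"x":0.016,"y":0,"z":0,"roll":0},
    {"hand":-1,"x":0.016,"y":0,"z":0,"roll":0},
    {"hand":-1,"x":0.016,"y":0,"z":0,"roll":0},
    {"hand":-1,"x":0.016,"y":0,"z":0,"roll":0},
    {"hand":-1,"x":0.016,"y":0,"z":0,"roll":0},
    {"hand":-1,"x":0.016,"y":0,"z":0,"roll":0},
    {"hand":-1,"x":0.016,"y":0,"z":-0.08,"roll":0},
    {"hand":-1,"x":0.016,"y":0,"z":-0.16,"roll":0},
    {"hand":-1,"x":0.016,"y":0,"z":-0.24,"roll":0},
    {"hand":-1,"x":0.016,"y":0,"z":-0.24,"roll":0},
  ],
)

```text
time: 5.77
tool_pos: [0.6607, -0.0561, 0.1698]
tcp_rot: [1.969, 2.43, 0.013]
wrist_force: [2.1, -0.7, 1.1]
width: 0.998
grip_force: 0.0
```

```bash
python3 -c "
from h import *
goto([.4773,-.2109,.16],-.6234)"
```

```text
t 5.77 mm [-113.4 -211.6    7.2] frac [-0.2268 -0.4233  0.0144] roll frac 0.2649 deg 47.7 q6 -0.33 tilt [ 0.016 -0.002 -1.   ]
```

Call:
servo_tool(
  targets=[
    {"hand":-1,"x":-0.227,"y":-0.423,"z":0,"roll":0.265},
    {"hand":-1,"x":-0.227,"y":-0.423,"z":0,"roll":0.265},
    {"hand":-1,"x":-0.227,"y":-0.423,"z":0,"roll":0.265},
    {"hand":-1,"x":-0.227,"y":-0.423,"z":0,"roll":0.265},
    {"hand":-1,"x":-0.227,"y":-0.423,"z":0,"roll":0.265},
    {"hand":-1,"x":-0.227,"y":-0.423,"z":0,"roll":0.265},
    {"hand":-1,"x":-0.227,"y":-0.423,"z":0,"roll":0.265},
    {"hand":-1,"x":-0.227,"y":-0.423,"z":0,"roll":0.265},
    {"hand":-1,"x":-0.227,"y":-0.423,"z":0,"roll":0.265},
  ],
)

```text
time: 6.52
tool_pos: [0.4714, -0.2102, 0.1594]
tcp_rot: [2.794, 1.435, 0.001]
wrist_force: [0.3, 1.0, 1.0]
width: 0.997
grip_force: 0.0
```

```bash
python3 - <<'E'
from h import *
import cv2
goto([.4773,-.2109,.026],-.6234)
im=read_camera("top")[:,:,::-1]; cv2.imwrite("pics/top1.png",im)
im2=read_camera("scene")[:,:,::-1]; cv2.imwrite("pics/scene1.png",im2)
b=cv2.resize(im[130:220,180:300],None,fx=6.6,fy=6.6,interpolation=cv2.INTER_CUBIC)
cv2.imwrite("pics/c3.png",cv2.convertScaleAbs(b,alpha=1.5))
b=cv2.resize(im2[230:350,200:360],None,fx=5,fy=5,interpolation=cv2.INTER_CUBIC)
cv2.imwrite("pics/c4.png",cv2.convertScaleAbs(b,alpha=1.5))
E
```

```text
t 6.52 mm [  2.9   5.1 133.4] frac [0.0057 0.0103 0.2668] roll frac 0.0004 deg 0.1 q6 0.15 tilt [ 0.001 -0.    -1.   ]
```

View pics/c3.png

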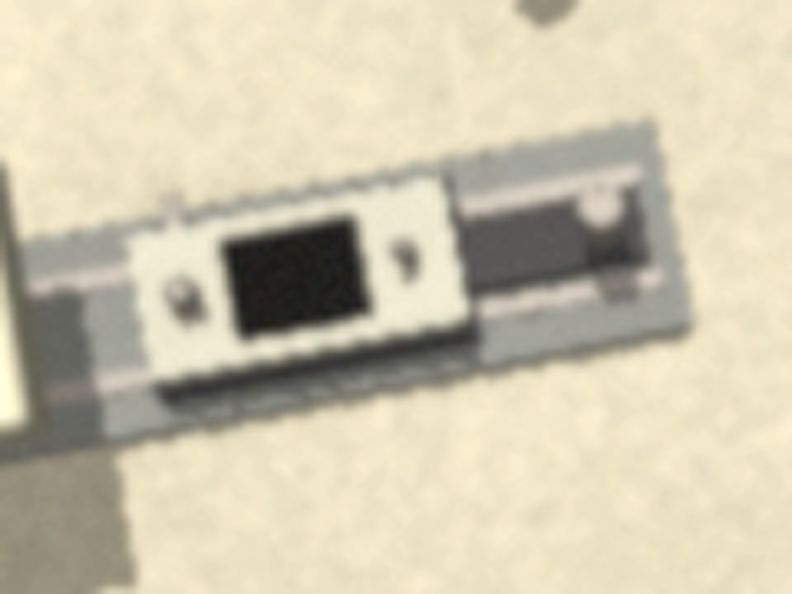

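View pics/c4.png

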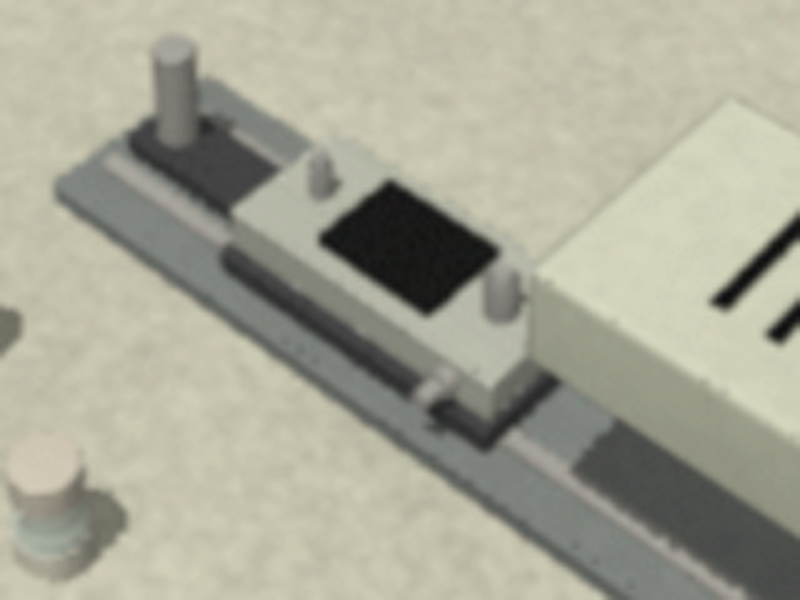

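The carriage is out. In c3 the lower half's corners are (130,237), (440,177), (472,325) and (160,383), and the gasket's are (221,240), (353,217), (372,311) and (241,338). In c4 the dowel tops are at (320,155) and (502,265), and the post top is at (175,48).

```bash
python3 - <<'E'
from h import *
g=[[.021,.028,.051],[.021,-.028,.051],[-.021,-.028,.051],[-.021,.028,.051]]
pl=[[.03,.065,.046],[.03,-.065,.046],[-.03,-.065,.046],[-.03,.065,.046]]
L1=g+pl+[[0,-.125,.074]]
u1=unc([[221,240],[353,217],[372,311],[241,338],[130,237],[440,177],[472,325],[160,383],[602,206]],180,130,6.6)
L2=[g[1],g[2],g[3],g[0],pl[1],pl[2],pl[0],[0,-.125,.074],[0,-.045,.068],[0,.045,.068]]
u2=unc([[320,240],[391,180],[500,247],[428,315],[236,222],[332,143],[490,390],[175,48],[320,155],[502,266]],200,230,5)
a=fit(L1,u1,[.63,.07,.21]); b=fit(L2,u2,[.63,.07,.21],"scene")
r=least_squares(lambda p:np.r_[(proj("top",place(p,L1))-u1).ravel(),(proj("scene",place(p,L2))-u2).ravel()],a,loss="soft_l1");print("joint",r.x.round(4))
for p in (a,b,r.x): print("post",place(p,[[0,-.125,.074]]).round(4))
E
```

```text
pose [0.6275 0.0729 0.2189] res px [-0.2 -0.   0.6 -0.6  0.6  0.5 -0.4  0.5 -0.5  0.2  0.6 -0.  -0.  -0.6
 -1.  -0.   0.2 -0. ]
pose [0.6268 0.0755 0.2238] res px [-0.8 -0.3 -0.2 -0.1  0.4  0.7  0.3 -0.2 -1.3 -1.7  0.6 -2.1  0.4  0.2
 -0.5  0.5  0.1  0.1  0.4  1.3]
joint [0.6269 0.0745 0.2217]
post [[ 0.6546 -0.0491  0.074 ]]
post [[ 0.6546 -0.0464  0.074 ]]
post [[ 0.6544 -0.0475  0.074 ]]
```

Call:
servo_tool(
  targets=[
    {"hand":-1,"x":0.006,"y":0.01,"z":0.06,"roll":0},
    {"hand":-1,"x":0.006,"y":0.01,"z":0.12,"roll":0},
    {"hand":-1,"x":0.006,"y":0.01,"z":0.18,"roll":0},
    {"hand":-1,"x":0.006,"y":0.01,"z":0.23,"roll":0},
    {"hand":-1,"x":0.006,"y":0.01,"z":0.265,"roll":0},
    {"hand":-1,"x":0.006,"y":0.01,"z":0.268,"roll":0},
    {"hand":-1,"x":0.006,"y":0.01,"z":0.268,"roll":0},
  ],
)

```text
time: 7.2
tool_pos: [0.4768, -0.2088, 0.0239]
tcp_rot: [-2.791, -1.436, 0.003]
wrist_force: [-0.6, -1.1, 1.2]
width: 1.0
grip_force: 0.0
```

```bash
python3 -c "
from h import *
goto([.4773,-.2109,.025],-.6234)"
```

```text
t 7.2 mm [-1.5  1.6 -1.1] frac [-0.0029  0.0032 -0.0022] roll frac 0.001 deg 0.2 q6 0.16 tilt [-0.003  0.002 -1.   ]
```

Call:
servo_tool(
  targets=[
    {"hand":1,"x":-0.003,"y":0.003,"z":-0.002,"roll":0},
    {"hand":1,"x":-0.003,"y":0.003,"z":-0.002,"roll":0},
    {"hand":1,"x":-0.003,"y":0.003,"z":-0.002,"roll":0},
    {"hand":1,"x":-0.003,"y":0.003,"z":-0.002,"roll":0},
    {"hand":1,"x":-0.003,"y":0.003,"z":-0.002,"roll":0},
    {"hand":1,"x":-0.003,"y":0.003,"z":-0.002,"roll":0},
    {"hand":1,"x":-0.003,"y":0.003,"z":-0.002,"roll":0},
    {"hand":1,"x":-0.003,"y":0.003,"z":-0.002,"roll":0},
  ],
  grip_force=80,
)

```text
time: 7.87
tool_pos: [0.4783, -0.2123, 0.0273]
tcp_rot: [2.794, 1.433, 0.001]
wrist_force: [-0.0, -0.3, 6.1]
width: 0.165
grip_force: 80.5
```

```bash
python3 -c "
from h import *
s=bot.read_state();print(s['tool_pos'],s['width'],s['grip_force'],s['wrist_force'])
goto([.6272,.0738,.15],.221)"
```

```text
[ 0.47828672 -0.21232694  0.0272877 ] 0.16496454447819472 80.52984952926636 [-0.02220258 -0.31402829  6.08224807]
t 7.87 mm [ 319.3  -45.8 -122.7] frac [ 0.6386 -0.0916 -0.2454] roll frac -0.2686 deg -48.3 q6 0.16 tilt [ 0.001 -0.001 -1.   ]
```

Call:
servo_tool(
  targets=[
    {"hand":1,"x":0,"y":0,"z":-0.04,"roll":0},
    {"hand":1,"x":0,"y":0,"z":-0.1,"roll":0},
    {"hand":1,"x":0,"y":0,"z":-0.17,"roll":0},
    {"hand":1,"x":0,"y":0,"z":-0.245,"roll":0},
    {"hand":1,"x":0.0,"y":0,"z":-0.245,"roll":-0.03},
    {"hand":1,"x":0.0,"y":0,"z":-0.245,"roll":-0.06},
  ],
)

```text
time: 8.37
tool_pos: [0.4793, -0.2129, 0.1515]
tcp_rot: [2.64, 1.694, 0.004]
wrist_force: [-0.9, 0.1, -5.4]
width: 0.168
grip_force: 79.3
```

```bash
python3 -c "
from h import *
s=bot.read_state();print(s['tool_pos'],s['width'],s['grip_force'],s['wrist_force'])
goto([.6272,.0738,.15],.221)"
```

```text
[ 0.47931728 -0.21291905  0.15151545] 0.16764304531154123 79.30691242218018 [-0.90297305  0.07719445 -5.41406346]
t 8.37 mm [322.3  14.9   1.5] frac [0.6445 0.0298 0.003 ] roll frac -0.2072 deg -37.3 q6 -0.04 tilt [ 0.005 -0.003 -1.   ]
```

Call:
servo_tool(
  targets=[
    {"hand":1,"x":0.06,"y":0.003,"z":0,"roll":-0.035},
    {"hand":1,"x":0.13,"y":0.006,"z":0,"roll":-0.07},
    {"hand":1,"x":0.2,"y":0.01,"z":0,"roll":-0.105},
    {"hand":1,"x":0.27,"y":0.013,"z":0,"roll":-0.14},
    {"hand":1,"x":0.35,"y":0.017,"z":0,"roll":-0.175},
    {"hand":1,"x":0.43,"y":0.02,"z":0,"roll":-0.207},
    {"hand":1,"x":0.51,"y":0.024,"z":0,"roll":-0.207},
    {"hand":1,"x":0.58,"y":0.028,"z":0,"roll":-0.207},
    {"hand":1,"x":0.625,"y":0.03,"z":0,"roll":-0.207},
    {"hand":1,"x":0.645,"y":0.03,"z":0,"roll":-0.207},
  ],
)

```text
time: 9.2
tool_pos: [0.6272, 0.0775, 0.1472]
tcp_rot: [-1.965, -2.449, 0.0]
wrist_force: [0.1, -0.1, -3.9]
width: 0.167
grip_force: 79.3
```

Call:
servo_tool(
  targets=[
    {"hand":1,"x":0,"y":0,"z":0,"roll":0},
    {"hand":1,"x":0,"y":0,"z":0,"roll":0},
    {"hand":1,"x":0,"y":0,"z":0,"roll":0},
  ],
)

```text
time: 9.45
tool_pos: [0.6257, 0.073, 0.1477]
tcp_rot: [-1.969, -2.446, 0.004]
wrist_force: [-1.1, -0.4, -3.9]
width: 0.169
grip_force: 79.3
```

```bash
python3 - <<'E'
from h import *
import cv2
goto([.6272,.0738,.115],.221)
im=read_camera("top")[:,:,::-1]
im2=read_camera("scene")[:,:,::-1]
b=cv2.resize(im[120:220,180:300],None,fx=4.5,fy=4.5,interpolation=cv2.INTER_CUBIC)
cv2.imwrite("pics/c5.png",cv2.convertScaleAbs(b,alpha=1.5))
b=cv2.resize(im2[170:310,210:360],None,fx=4.2,fy=4.2,interpolation=cv2.INTER_CUBIC)
cv2.imwrite("pics/c6.png",cv2.convertScaleAbs(b,alpha=1.5))
E
```

```text
t 9.45 mm [ 0.5  1.7 32.7] frac [0.001  0.0035 0.0654] roll frac -0.0018 deg -0.3 q6 -0.14 tilt [-0.002 -0.001 -1.   ]
```

View pics/c5.png

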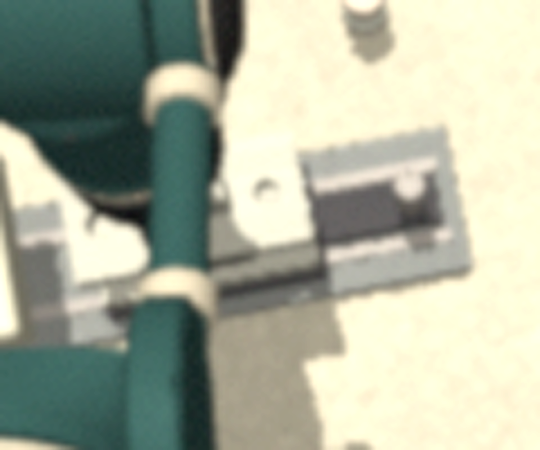

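View pics/c6.png

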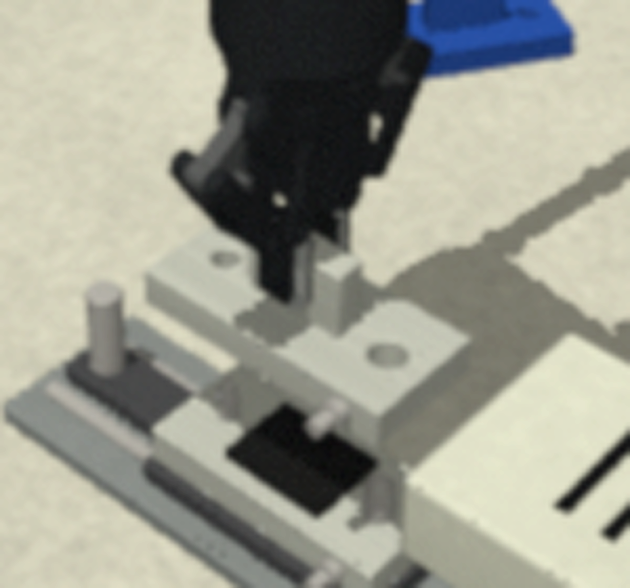

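c6 shows the half held the right way round: its nipple (325,418) is on the same side as the lower one (325,575), and its holes are at (225,258) and (387,355). Its plate corners are (148,280), (377,418) and (470,340). In c5 the small hole is at (266,187).

```bash
python3 - <<'E'
from h import *
s=bot.read_state(); z=s["tool_pos"][2]-.0273+.018; print(s["tool_pos"])
H=[[0,-.045,z],[0,.045,z]]
L2=H+[[.03,-.065,z],[.03,.065,z],[-.03,.065,z],[.03,-.065,z-.018],[.03,.065,z-.018]]
u2=unc([[225,258],[387,355],[148,280],[377,418],[470,340],[149,300],[378,443]],210,170,4.2)
b=fit(L2,u2,[.627,.074,.22],"scene")
u1=unc([[266,187],[300,150],[320,238]],180,120,4.5)
L1=[H[0],[.03,-.065,z],[-.03,-.065,z]]
a=fit(L1,u1,[.627,.074,.22])
r=least_squares(lambda p:np.r_[(proj("top",place(p,L1))-u1).ravel(),(proj("scene",place(p,L2))-u2).ravel()],b,loss="soft_l1");print("joint",r.x.round(4))
E
```

```text
[0.62609484 0.07271824 0.14833559]
pose [0.6244 0.0726 0.2135] res px [ 0.4 -0.2  0.2 -0.2 -0.8 -2.3  0.4 -0.2  0.4 -0.  -0.6  0.4 -0.3  1.5]
pose [0.6273 0.0695 0.193 ] res px [ 1.2  1.  -0.2 -4.2 -0.7  0.3]
joint [0.6244 0.072  0.2161]
```

Call:
servo_tool(
  targets=[
    {"hand":1,"x":0.0032,"y":0.0034,"z":0.02,"roll":-0.0018},
    {"hand":1,"x":0.0032,"y":0.0034,"z":0.05,"roll":-0.0018},
    {"hand":1,"x":0.0032,"y":0.0034,"z":0.07,"roll":-0.0018},
    {"hand":1,"x":0.0032,"y":0.0034,"z":0.08,"roll":-0.0018},
    {"hand":1,"x":0.0032,"y":0.0034,"z":0.086,"roll":-0.0018},
    {"hand":1,"x":0.0032,"y":0.0034,"z":0.086,"roll":-0.0018},
    {"hand":1,"x":0.0032,"y":0.0034,"z":0.086,"roll":-0.0018},
    {"hand":1,"x":0.0032,"y":0.0034,"z":0.086,"roll":-0.0018},
  ],
)

```text
time: 10.22
tool_pos: [0.629, 0.0762, 0.1066]
tcp_rot: [1.962, 2.453, 0.002]
wrist_force: [-0.4, 1.0, -3.2]
width: 0.17
grip_force: 79.3
```

Call:
servo_tool(
  targets=[
    {"hand":1,"x":0,"y":0,"z":0.007,"roll":0},
    {"hand":1,"x":0,"y":0,"z":0.014,"roll":0},
    {"hand":1,"x":0,"y":0,"z":0.021,"roll":0},
    {"hand":1,"x":0,"y":0,"z":0.028,"roll":0},
    {"hand":1,"x":0,"y":0,"z":0.028,"roll":0},
    {"hand":1,"x":0,"y":0,"z":0.028,"roll":0},
  ],
)

```text
time: 10.72
tool_pos: [0.6278, 0.0761, 0.0911]
tcp_rot: [-1.962, -2.453, 0.001]
wrist_force: [-0.2, 1.0, -3.7]
width: 0.172
grip_force: 79.2
```

Call:
servo_tool(
  targets=[
    {"hand":1,"x":0,"y":0,"z":0.006,"roll":0},
    {"hand":1,"x":0,"y":0,"z":0.012,"roll":0},
    {"hand":1,"x":0,"y":0,"z":0.018,"roll":0},
    {"hand":1,"x":0,"y":0,"z":0.018,"roll":0},
    {"hand":1,"x":0,"y":0,"z":0.018,"roll":0},
  ],
)

```text
time: 11.13
tool_pos: [0.6278, 0.0759, 0.082]
tcp_rot: [-1.962, -2.453, 0.002]
wrist_force: [-0.4, -1.3, -5.3]
width: 0.173
grip_force: 79.1
```

Call:
servo_tool(
  targets=[
    {"hand":1,"x":0,"y":0,"z":0.005,"roll":0},
    {"hand":1,"x":0,"y":0,"z":0.01,"roll":0},
    {"hand":1,"x":0,"y":0,"z":0.015,"roll":0},
    {"hand":1,"x":0,"y":0,"z":0.02,"roll":0},
    {"hand":1,"x":0,"y":0,"z":0.02,"roll":0},
    {"hand":1,"x":0,"y":0,"z":0.02,"roll":0},
  ],
)

```text
time: 11.63
tool_pos: [0.6282, 0.0758, 0.0739]
tcp_rot: [1.962, 2.453, -0.001]
wrist_force: [-4.9, -3.2, 4.9]
width: 0.172
grip_force: 80.4
```

Call:
servo_tool(
  targets=[
    {"hand":1,"x":0,"y":0,"z":0.004,"roll":0},
    {"hand":1,"x":0,"y":0,"z":0.004,"roll":0},
    {"hand":1,"x":0,"y":0,"z":0.004,"roll":0},
  ],
)

```text
time: 11.88
tool_pos: [0.6282, 0.0758, 0.0733]
tcp_rot: [-1.962, -2.453, 0.001]
wrist_force: [-8.6, -2.9, 10.9]
width: 0.169
grip_force: 81.3
```

Call:
servo_tool(
  targets=[
    {"hand":1,"x":0,"y":-0.002,"z":0.005,"roll":0},
    {"hand":1,"x":0,"y":-0.003,"z":0.01,"roll":0},
    {"hand":1,"x":0,"y":-0.003,"z":0.01,"roll":0},
    {"hand":1,"x":0,"y":-0.003,"z":0.01,"roll":0},
    {"hand":1,"x":0,"y":-0.003,"z":0.01,"roll":0},
  ],
)

```text
time: 12.3
tool_pos: [0.6282, 0.0758, 0.0731]
tcp_rot: [1.961, 2.452, 0.003]
wrist_force: [-15.8, -3.8, 31.1]
width: 0.168
grip_force: 84.5
```

```bash
python3 - <<'E'
from h import *
import cv2
im2=read_camera("scene")[:,:,::-1]
b=cv2.resize(im2[190:330,200:360],None,fx=4.2,fy=4.2,interpolation=cv2.INTER_CUBIC)
cv2.imwrite("pics/c7.png",cv2.convertScaleAbs(b,alpha=1.5))
u,v=proj("scene",[[.6544,-.0475,.074]])[0]; print("post px at stop in crop",(u-200)*4.2,(v-190)*4.2)
s=bot.read_state(); print(s["wrist_force"],s["tool_pos"],s["time"])
E
```

```text
post px at stop in crop 142.45668435342043 207.35675445358706
[-16.18805848  -4.01089622  32.65153243] [0.62825862 0.07578917 0.07319995] 12.35
```

View pics/c7.png

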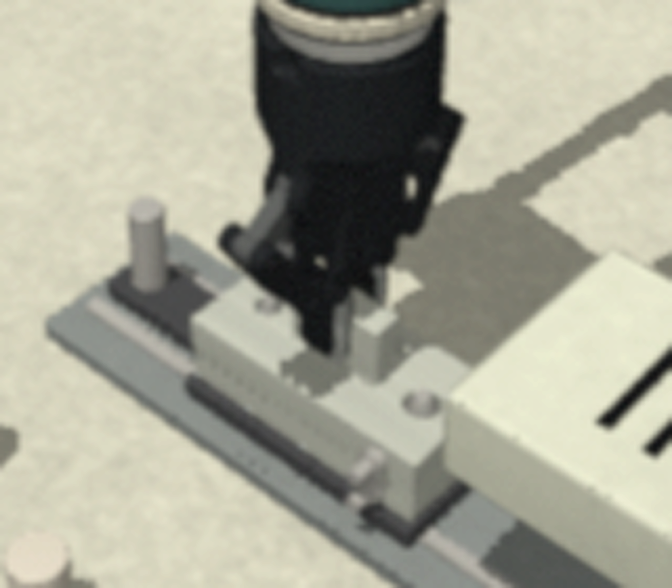

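The last picture shows the halves flush with both nipples on the same side. The post top at (147,209) is where it was at the stop. I'll hold briefly, then hand in.

Call:
servo_tool(
  targets=[
    {"hand":1,"x":0,"y":0,"z":0,"roll":0},
    {"hand":1,"x":0,"y":0,"z":0,"roll":0},
    {"hand":1,"x":0,"y":0,"z":0,"roll":0},
    {"hand":1,"x":0,"y":0,"z":0,"roll":0},
    {"hand":1,"x":0,"y":0,"z":0,"roll":0},
  ],
)

```text
time: 12.77
tool_pos: [0.6282, 0.0758, 0.0732]
tcp_rot: [1.961, 2.452, 0.003]
wrist_force: [-15.8, -3.1, 31.9]
width: 0.167
grip_force: 84.4
```

```bash
python3 -c "
from workcell import ticket
print(ticket.finish_job())"
```

```text
the job is handed in; nothing more can be done
None
```

I handed the job in at about 12.8 s (no verdict was returned): carriage at its front stop, upper half the right way round on both dowels, faces flush and still gripped and pressed at about 32 N; I didn't go near the bottle, jar or vials.

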